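# Load the jar mixer and click its dial to six

## Task

Stand the jar of red pigment upright on the round plate of the jar mixer, setting it down gently, and let go. Then turn the mixer's dial clockwise until it rests in its sixth click, with the orange pointer at the sixth dot after the white off bar, and let go. Leave the blue and yellow jars standing where they are.

Things in the scene. Friction and masses are not known exactly. Their poses are not given: they have to be found in the camera images.
- mixer: White bench jar mixer, fixed; origin on the worktop. 150 mm deep (x; front faces -x), 275 mm wide (y). Left part (y > 0): deck 40 mm high with the round plate. Right part (y -140 to 0): console, front edge 30 mm high, face sloping up at 28 degrees from level to 86 mm at the back; dial mid-face at (-22, -70, 58) mm, axis square to the face (28 degrees from vertical towards -x).
- plate_center (a point): Centre of the flat floor of the mixer's round dark plate, 46 mm above the worktop, at mixer (0, 75) mm. Floor radius 36 mm, inside a rim 6 mm high and 4 mm thick: a jar has about 10 mm of room all round. Axes as mixer.
- dial_grip (a point): Point on the dial's axis where its bar is to be gripped, 30 mm off the sloped face. Grey disc of 82 mm diameter, top 8 mm off the face, with a grip bar across it: 66 mm long, 16 mm wide, 8 to 38 mm off the face. The frame turns with the dial: z points out of the face along the axis, x along the bar to the end with the orange pointer.
- dial (a joint): Dial angle, rad, growing clockwise seen facing the panel. Nine clicks 18 degrees (0.3142 rad) apart: 0 = off (white bar, left end of scale), then white dots 1 to 8 clockwise; dot 4 is straight uphill, dot 6 is 1.885 rad. Starts at click 1, 2 or 3 (seldom balanced midway). A spring detent draws it to the nearest click; about 0.2 N m takes it over to the next. Stops at both ends.
- jar_red: Glass jar with red (pinkish-red) pigment and glass stopper, 53 mm diameter, 98 mm high, about 0.15 kg. Meets the fingers as a straight cylinder of 52 mm diameter up to 88 mm height; grasp round the body with the TCP 60 to 70 mm up (lower, the gripper's body may press on the stopper). Origin at the centre of its underside, z up the jar. Loose on the worktop.
- jar_blue: The same kind of jar with blue pigment, a bystander.
- jar_yellow: The same kind of jar with yellow pigment, 95 mm high, a bystander.
There are look-alikes about, which are no part of the job. What is shaped like the jar_red but green is not meant.

How it is judged:
On the way, in this order (a step that is already met when the one before it is completed fails the run):
1. the red jar stands on the mixer's plate, let go (horizontal distance between jar_red and plate_center below 0.013 m and z of jar_red in the frame of plate_center below 0.003 m and angle between jar_red's own z axis and vertical below 0.08 rad and contact force between the fingers and jar_red below 0.1 N), for 0.2 s.
2. the dial stands at the sixth click (value of joint dial between 1.785 and 1.985 rad), for 0.2 s.
At the end, for the whole second after the job is handed in: The red jar stands upright (within 5 degrees), flat on the floor of the mixer's plate inside its rim and at rest, and the dial rests in click 6 (within 0.1 rad of 1.885 rad) (all of step 2 and horizontal distance between jar_red and plate_center below 0.013 m and z of jar_red in the frame of plate_center below 0.003 m and angle between jar_red's own z axis and vertical below 0.08 rad and linear speed of jar_red below 0.02 m/s); the robot touches nothing.
It fails at once if the blue or yellow jar is pushed more than 25 mm or tipped (distance of any of jar_blue, jar_yellow from where it was at the start of the episode above 0.025 m or angle between any of jar_blue, jar_yellow's own z axis and vertical above 0.35 rad).
It fails at once if the red jar is tipped more than 40 degrees (angle between jar_red's own z axis and vertical above 0.7 rad).
It fails at once if the red jar is banged down on the mixer (over 40 N) (contact force between jar_red and mixer above 40 N).
It also fails if it takes over 54 s, if anything falls off the work surface, if the arm or the gripper's body presses on something with over 40 N, if the wrist force passes 120 N, or if a joint passes its speed limit or range.

## Robot

A 6-joint arm with a two-finger parallel gripper is mounted at the origin on a cart in front of the work surface, level with it; the furniture and walls round the work are solid. World frame = base frame: x ahead of the robot, y to its left, z up, the work surface at z = 0. Lengths are in m, angles in rad, forces in N, time in s.
With the tool pointing down it reaches from about 0.35 to 0.775 m from the base axis. Payload 5.5 kg.
Tool frame: the origin (TCP) lies between the finger pads, 19 mm behind the fingertips; this is the grasp point; z points along the fingers, y is the line along which they close (so a half turn about z gives the same grasp; the last joint's range is limited). The gripper opens to 85 mm and grips with 20 to 120 N. Pads are 22 mm wide; open, the fingers measure 114 mm over their backs; the gripper's body (76 mm by 85 mm) begins 54 mm behind the grasp point. The pads swing forward as they close: fully open they stand 13 mm farther back than shut.
Start: joints at [-1.321, 0.313, 0.046, 1.304, 0, 1.431], TCP at [0.219, -0.532, 0.25] pointing down, gripper open.
Joint ranges: [-2.76, 2.76], [-0.86, 1.69], [-1.03, 1.26], [-2.2, 2.34], [-1.47, 1.5], [-3.14, 3.14]. Speed limits (rad/s): [2.57, 2.57, 3.14, 3.14, 3.14, 3.14].

## Interface

Orientations are given as a unit quaternion [w, x, y, z].
In Python, from workcell import env gives the robot as it stands.
- The arm moves only by the tool move_arm, never from a script. Its argument "targets" is a list of rows, each a list of 3 entries, a list of its own where there are three numbers: the shift along the tool's x, y, z in mm, then the turn, a rotation vector about the tool's x, y, z in units of 10 degrees (1.0 is 10 degrees), then the closure, from -1 (fully open) to 1 (shut). In form: [[[dx, dy, dz], [ax, ay, az], gripper], ...]. A call has 1 to 5 rows; each row is the pose to reach, as a shift and turn from the pose commanded when the call began, along the tool's axes at that moment; what a row does not reach only later rows make up. A row lasts 1/8 s, in which the tool goes at most 62.5 mm and 10.7 degrees, less where a joint would pass 70% of its speed; a pose out of reach is approached as far as the arm can. A call with a gripper value outside its range is refused whole. The fingers move at their own pace and stop on an object; "squeeze" is the grip in N (left out, the last holds). Time passes only in rows, so rows that repeat a pose let the fingers close. It gives the time, the measured TCP pose, the force, the opening and the grip force at its end, in the units of the state.
- env.get_state(): the state, without advancing time (a new reading comes with each control period).
- env.read_camera(name): name is "side" or "top"; returns a dict with "pixels" (400x640x3 uint8, red, green, blue), "fovy" (degrees; the focal length in pixels is half the picture's height over the tangent of half this angle, whatever the lens; pixels are square), "cx", "cy" (the principal point, pixels), "extrinsics" (4x4, takes a point from world to camera coordinates). Camera axes: x right, y up, looking along -z (the intrinsics and any distortion apply to the point x, -y, -z); pixel columns grow to the right and rows downward; lengths in m; the calibration is good to about 2 mm. A picture is of the moment at which its call begins. There is no depth.
- env.hand_in(): hands the job in; it is judged then, once.
Trained networks look in a picture, given as the dict that the camera call returned (one of the last four; its "shot" number tells which), for a name from the list of things; names that differ only in an ending like _2 or _b are one class to them, and where a whole thing is asked for, a point or a joint stands for the part that bears it (a point fixed in the world has none). Each returns a list of dicts, best first, with "confidence" (0 to 1); they miss things now and then, are a little off and sometimes report something else, mostly with a low value. They report only what shows in the picture. A call takes as long as a camera call. They do not tell look-alikes from the thing itself.
- env.spot_in(thing, picture): "centre" ([x, y, z] in m, in world coordinates, good to about 4 mm: the middle of the surface that is visible of it).
- env.regions_of(thing, picture): "mask" (400x640 bool, what is visible of it).
- env.landmark_of(thing, picture): "centre" ([x, y, z] in m, in world coordinates, good to about 4 mm: a listed point, or the origin of a listed thing).
The state is a dict: "clock": time; "joint_pos": joint angles; "qvel": joint speeds; "tau": joint torques, N m; "tcp_pos": TCP position; "orientation": TCP orientation; "wrist_force": force on the tool from outside, world axes, zero at the start; "ft_torque": the same for the moment, N m; "finger_gap": finger opening in m; "grip_force": force on a finger pad.
Only numpy, scipy, OpenCV 4.12 (cv2) and the standard library are available. Lean on these libraries where they do the work, as an engineer would, in place of code of your own. Each camera call takes 0.05 s, during which the arm holds its last target. There are 200 camera calls.

## Working session

There is one attempt and no reset: what is moved stays moved. The work goes in short steps, Python scripts to look and compute and a tool call to move; the robot and the scene stay as the last step left them, time stands still between calls to the robot, and variables do not carry over. Pictures are saved under pics/ and viewed, at most 10 in all, crops included, and the job is handed in when it is done.

Besides the shell and the picture viewer there is one more tool, called after "Emit:" as a command line: name --argument value ..., lists and objects as JSON in quotes. move_arm: Moves the arm, as the interface text tells. Its arguments: {"type":"object","properties":{"targets":{"type":"array","items":{"type":"array"}},"squeeze":{"type":"number"}},"required":["targets"]}

```bash
mkdir -p pics; ls; cat > h.py <<'E'
import numpy as np, cv2
from workcell import env
from scipy.spatial.transform import Rotation as R
def shot(n):
    p=env.read_camera(n); return p
def save(p,f): cv2.imwrite('pics/'+f,p['pixels'][:,:,::-1])
def proj(p,X):
    E=np.array(p['extrinsics']); c=E[:3,:3]@np.array(X)+E[:3,3]
    f=200/np.tan(np.radians(p['fovy'])/2)
    return np.array([p['cx']+f*c[0]/-c[2], p['cy']-f*c[1]/-c[2]])
def ray(p,uv):
    E=np.array(p['extrinsics']); f=200/np.tan(np.radians(p['fovy'])/2)
    d=np.array([(uv[0]-p['cx'])/f,-(uv[1]-p['cy'])/f,-1]); Rm=E[:3,:3]
    return -Rm.T@E[:3,3], Rm.T@d
def atz(p,uv,z):
    o,d=ray(p,uv); return o+d*(z-o[2])/d[2]
def st():
    s=env.get_state(); q=s['orientation']; r=R.from_quat([q[1],q[2],q[3],q[0]])
    return s,np.array(s['tcp_pos']),r
E
python3 - <<'E'
from h import *
np.set_printoptions(precision=4,suppress=True)
for n in ['top','side']:
    p=shot(n); save(p,n+'0.png'); print(n,{k:v for k,v in p.items() if k!='pixels'})
    for t in ['jar_red','jar_blue','jar_yellow','mixer','plate_center','dial_grip']:
        for d in env.landmark_of(t,p): print(t,np.array(d['centre']),round(d['confidence'],2),proj(p,d['centre']))
s,t,r=st(); print(s)
E
```

```text
pics
top {'fovy': 46.98055234057932, 'cx': 315.03612995328086, 'cy': 199.79289438653956, 'extrinsics': array([[ 0.0126, -0.9999, -0.0009,  0.0881],
       [ 0.9966,  0.0124,  0.082 , -0.5031],
       [-0.0819, -0.0019,  0.9966, -1.2596],
       [ 0.    ,  0.    ,  0.    ,  1.    ]]), 'shot': 1}
jar_red [0.3893 0.0403 0.0019] 0.8 [333.8374 240.6513]
jar_red [0.5604 0.0103 0.002 ] 0.56 [344.9853 180.1522]
jar_red [ 0.4036 -0.0949 -0.0007] 0.53 [381.9575 236.1437]
jar_red [ 0.4745 -0.0115 -0.0007] 0.52 [352.4266 210.5822]
jar_red [ 0.6368 -0.0764 -0.0018] 0.24 [375.471  154.1116]
jar_blue [ 0.4897 -0.1882 -0.0018] 0.87 [414.9242 206.0176]
jar_yellow [ 0.6364 -0.0757 -0.0031] 0.63 [375.1665 154.3293]
mixer [ 0.5777  0.2705 -0.0022] 0.58 [253.5032 173.1696]
plate_center [0.5623 0.3371 0.0503] 0.68 [226.4016 175.7788]
dial_grip [0.5664 0.1932 0.0857] 0.89 [278.0835 173.1273]
side {'fovy': 53.258379942184035, 'cx': 323.49971858449425, 'cy': 196.98032305324026, 'extrinsics': array([[ 0.9824, -0.1865, -0.0089, -0.4664],
       [ 0.0933,  0.449 ,  0.8887, -0.1716],
       [-0.1617, -0.8739,  0
[... 459 characters left out ...]
008] 0.82 [414.3784 271.9031]
mixer [ 0.5831  0.2718 -0.0018] 0.73 [344.4373 195.792 ]
plate_center [0.5578 0.3392 0.0425] 0.93 [330.0341 171.3801]
dial_grip [0.565  0.1897 0.0845] 0.81 [345.5974 179.6123]
{'clock': 0.7, 'joint_pos': array([-1.3206,  0.3131,  0.0461,  1.3036,  0.    ,  1.4312]), 'qvel': array([-0.0007,  0.0007,  0.001 , -0.0007,  0.0004, -0.    ]), 'tau': array([ -0.0013, -48.0294,  29.8745,  -0.0001,  -0.0002,   0.    ]), 'tcp_pos': array([ 0.2185, -0.5319,  0.2501]), 'orientation': array([0.0001, 0.9811, 0.1936, 0.    ]), 'wrist_force': array([ 0.8926, -0.9908, -0.2778]), 'ft_torque': array([ 0.0463,  0.0329, -0.0219]), 'grip_force': 0.0, 'finger_gap': 0.08545355868575738}
```

View pics/top0.png

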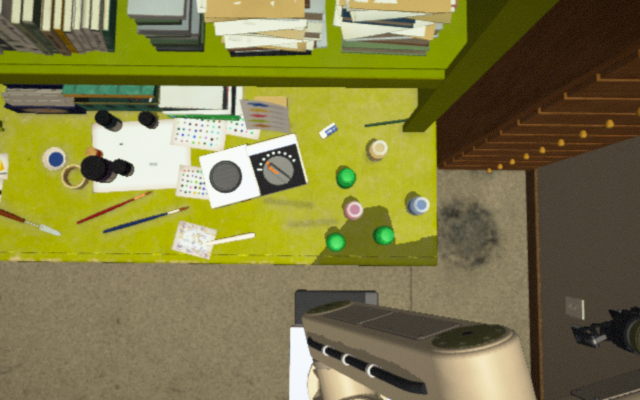

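View pics/side0.png

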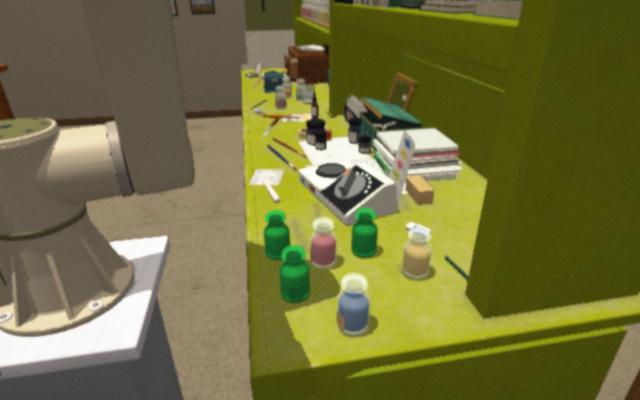

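The top view shows the mixer at about (253,172). Four jars could be mistaken for the red one: pinkish-red at top (353,210) / side (322,244), and greens at top (346,177), (384,235) and (336,242). Only (353,210) is pinkish-red, so I'll confirm it in a crop and measure the mixer.

```bash
python3 - <<'E'
from h import *
np.set_printoptions(precision=4,suppress=True)
p=shot('top'); q=shot('side')
a=p['pixels'][125:215,190:320]; b=p['pixels'][150:260,310:440]
cv2.imwrite('pics/c1.png',cv2.resize(a,None,fx=6,fy=6,interpolation=cv2.INTER_CUBIC)[:,:,::-1])
c=q['pixels'][190:290,255:375]
cv2.imwrite('pics/c2.png',np.hstack([cv2.resize(b,(400,338)),cv2.resize(c,(400,338))])[:,:,::-1])
for n,i in [('t',p),('s',q)]:
  for t in ['jar_red','mixer','dial','plate_center']:
    for d in env.regions_of(t,i):
      m=d['mask']; v,u=np.nonzero(m); col=i['pixels'][m].mean(0)
      print(n,t,round(d['confidence'],2),m.sum(),u.mean(),v.mean(),u.min(),u.max(),v.min(),v.max(),col)
      if t=='dial' or t=='plate_center': print(cv2.fitEllipse(np.c_[u,v][cv2.convexHull(np.c_[u,v].astype(np.int32),returnPoints=False)[:,0]].astype(np.float32)))
      if t=='mixer': print(cv2.approxPolyDP(cv2.convexHull(np.c_[u,v].astype(np.int32)),3,True)[:,0].tolist())
E
```

```text
t jar_red 0.9 295 345.74237288135595 177.76949152542372 337 355 168 188 [ 48.6847 164.3898  66.1661]
t jar_red 0.83 302 353.89403973509934 209.7814569536424 345 364 200 219 [195.4669 162.1656 153.3477]
t jar_red 0.73 308 335.7987012987013 241.58441558441558 326 345 232 251 [ 57.8864 168.6753  70.1429]
t jar_red 0.64 342 383.5964912280702 234.406432748538 373 394 225 244 [ 53.7719 158.5058  64.9737]
t dial 0.95 691 278.4370477568741 169.23733719247468 264 293 155 183 [139.8423 133.1679 118.7106]
((278.4140930175781, 169.315185546875), (28.768943786621094, 30.060091018676758), 107.66343688964844)
t dial 0.18 355 377.16901408450707 150.5887323943662 367 387 140 161 [195.062  183.3606 133.0986]
((377.14227294921875, 150.62567138671875), (18.53615951538086, 23.69536590576172), 35.36395263671875)
t plate_center 0.75 5458 252.8572737266398 170.47068523268595 199 307 134 208 [162.5885 162.7613 154.7188]
((252.29983520507812, 170.64312744140625), (76.24054718017578, 118.04528045654297), 77.80023193359375)
s jar_red 0.72 1063 275.58795860771403 233.79021636876763 264 289 209 259 [ 39.2634 116.4224  46.2907]
s jar_red 0.71 1170 364.25042735042734 233.04273504273505 351 377 206 258 [ 39.3974 114.3274  47.8632]
s jar_red 0.6 1509 294.01590457256464 274.5115970841617 279 309 245 303 [ 31.7575 111.1299  45.3234]
s jar_red 0.58 1223 322.92232215862634 243.82256745707278 309 336 217 269 [156.7588 129.4971 106.6983]
s dial 0.95 657 349.8843226788432 184.20395738203956 335 365 167 198 [122.2557 120.1689 111.516 ]
((350.04583740234375, 182.7320098876953), (26.799365997314453, 35.849159240722656), 40.6706428527832)
s plate_center 0.76 4000 350.483 188.22575 299 397 161 223 [134.495  133.243  123.0717]
((349.20709228515625, 190.74954223632812), (61.18254089355469, 102.60062408447266), 103.90023803710938)
```

View pics/c1.png

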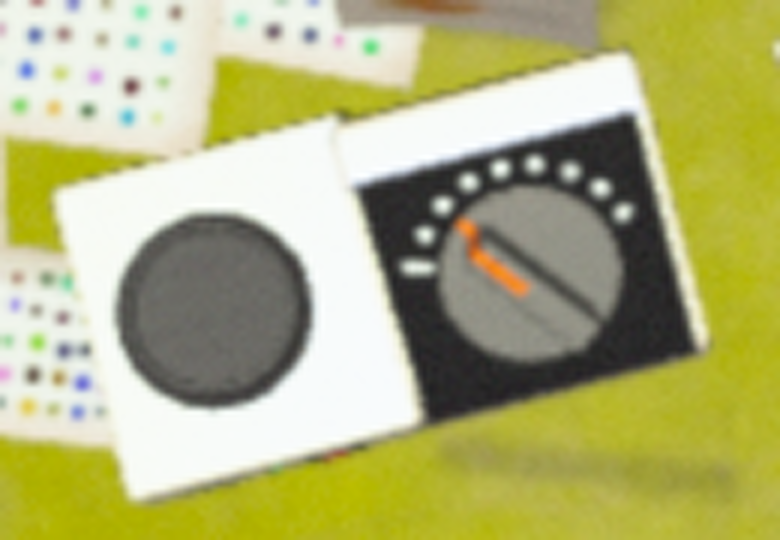

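View pics/c2.png

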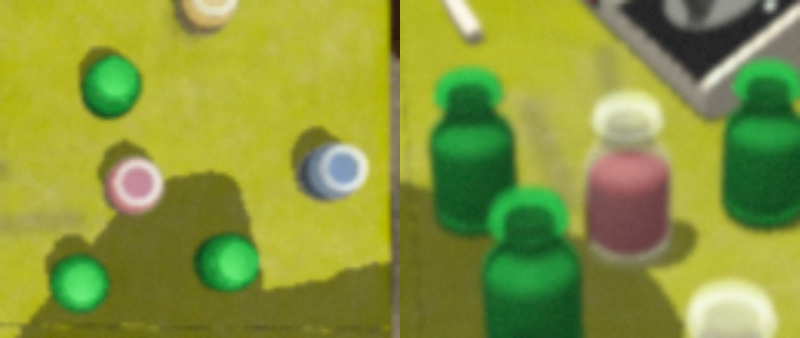

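The crop confirms it: the pinkish-red jar with the clear stopper is at top (354,210), and the rest of that shape are green. In the mixer crop, the orange pointer is near dot 2. Next I'll fit the mixer pose from these pixels and work out the moves.

```bash
cat >> h.py <<'E'
c28,s28=np.cos(np.radians(28)),np.sin(np.radians(28))
def move_to(pos,rot):
    "shift (mm, tool axes) and rotvec (10deg units) from the present measured pose"
    s,t,r=st(); return (r.inv().apply(np.array(pos)-t)*1000).round(1),np.degrees((r.inv()*rot).as_rotvec()).round(1)/10
E
python3 - <<'E'
from h import *
from scipy.optimize import least_squares
np.set_printoptions(precision=4,suppress=True)
p=shot('top'); q=shot('side')
F={(0,75,51):(215,310),(-25.8,-70,65):(531,273),(-75,135,40):(133,500),(75,135,40):(55,190),(-75,-140,30):(708,350),(75,-140,86):(632,50),(75,0,86):(340,122)}
P=np.array(list(F))/1e3; U=(np.array(list(F.values()))+.5)/6-.5+[190,125]
W=lambda x,P:P@np.array([[np.cos(x[2]),np.sin(x[2]),0],[-np.sin(x[2]),np.cos(x[2]),0],[0,0,1]])+[x[0],x[1],0]
f=lambda x:(np.array([proj(p,X) for X in W(x,P)])-U).ravel()
r=least_squares(f,[.578,.271,.26],loss='soft_l1'); print(r.x,np.degrees(r.x[2])); print(r.fun.reshape(-1,2))
m=r.x; np.save('m.npy',m)
print('plate',W(m,np.array([[0,.075,.046]])),'grip',W(m,np.array([[-.022-.03*s28,-.07,.058+.03*c28]])))
print('side proj plate/dial disc',proj(q,W(m,np.array([[0,.075,.05]]))[0]),proj(q,W(m,np.array([[-.0258,-.07,.065]]))[0]))
# dial angle: pointer bar end, 38 mm off face
for a in range(0,73,9):
    th=np.radians(72-a) # ccw from uphill
    pts=[]
    for rad in (.033,.010):
        u=rad*np.cos(th);v=rad*np.sin(th)
        X=np.array([[-.022-.038*s28+u*c28,-.07+v,.058+.038*c28+u*s28]])
        pts.append(((proj(p,W(m,X)[0])-[190,125]+.5)*6).round(0))
    print(a,*pts)
for z in (.05,.09,.098): print(z,atz(p,(353.9,209.9),z))
for d in env.landmark_of('jar_red',q): print(np.array(d['centre']),round(d['confidence'],2))
for d in env.landmark_of('jar_red',p): print(np.array(d['centre']),round(d['confidence'],2))
# jar side silhouette: project candidates
print(proj(q,[.473,-.009,0]),proj(q,[.473,-.009,.098]))
print('moves', move_to([.473,-.009,.25],R.from_euler('z',190,degrees=True)*R.from_euler('x',180,degrees=True)))
E
```

```text
[0.5801 0.267  0.2604] 14.918628746027006
[[ 0.0655  0.0274]
 [ 0.8623  1.6173]
 [-0.5256  0.6052]
 [ 0.1302 -0.2751]
 [ 1.1488  1.5149]
 [-0.1865 -4.9426]
 [-2.4283 -4.27  ]]
plate [[0.5608 0.3394 0.046 ]] grip [[0.5633 0.19   0.0845]]
side proj plate/dial disc [331.0864 168.7472] [348.4869 186.161 ]
0 [464. 301.] [517. 304.]
9 [466. 290.] [517. 301.]
18 [469. 280.] [518. 298.]
27 [474. 269.] [520. 294.]
36 [481. 260.] [522. 292.]
45 [489. 252.] [524. 289.]
54 [499. 245.] [527. 287.]
63 [509. 240.] [530. 286.]
72 [521. 236.] [534. 284.]
0.05 [ 0.4734 -0.0114  0.05  ]
0.09 [ 0.4709 -0.0081  0.09  ]
0.098 [ 0.4704 -0.0075  0.098 ]
[ 0.3823  0.0394 -0.0051] 0.97
[ 0.4738 -0.0074 -0.001 ] 0.94
[0.5602 0.0107 0.0018] 0.94
[ 0.4043 -0.0926 -0.0012] 0.87
[ 0.474  -0.0085  0.0012] 0.89
[0.3882 0.0393 0.0036] 0.81
[0.5581 0.0128 0.0012] 0.78
[ 0.4064 -0.0963  0.0014] 0.75
[323.4911 262.668 ] [323.0304 220.5121]
moves (array([ 434.1, -387. ,   -0. ]), array([  0.  ,   0.  , -16.77]))
```

```bash
python3 - <<'E'
from h import *
from scipy.optimize import least_squares
np.set_printoptions(precision=4,suppress=True)
p=shot('top'); q=shot('side')
F={(0,75,51):(215,310),(-25.8,-70,65):(531,273),(-75,135,40):(133,500),(75,135,40):(55,190),(-75,-140,30):(708,350),(-75,0,35):(420,425),(30.3,-140,86):(637,115),(30.3,0,86):(355,186)}
P=np.array(list(F))/1e3; U=(np.array(list(F.values()))+.5)/6-.5+[190,125]
W=lambda x,P:P@np.array([[np.cos(x[2]),np.sin(x[2]),0],[-np.sin(x[2]),np.cos(x[2]),0],[0,0,1]])+[x[0],x[1],0]
f=lambda x:(np.array([proj(p,X) for X in W(x,P)])-U).ravel()
r=least_squares(f,[.578,.271,.26],loss='soft_l1'); print(r.x,np.degrees(r.x[2])); print(r.fun.reshape(-1,2))
m=r.x; np.save('m.npy',m)
print('plate',W(m,np.array([[0,.075,.046]])),'grip',W(m,np.array([[-.022-.03*s28,-.07,.058+.03*c28]])))
print('side proj plate/dial disc',proj(q,W(m,np.array([[0,.075,.05]]))[0]),proj(q,W(m,np.array([[-.0258,-.07,.065]]))[0]))
for i in (p,q):
  for t in ['plate_center','dial_grip']:
    for d in env.landmark_of(t,i): print(t,np.array(d['centre']),round(d['confidence'],2))
E
```

```text
[0.5823 0.2681 0.2745] 15.726904484914003
[[-0.2336 -0.3834]
 [ 0.5004  0.4418]
 [-0.3744  0.3948]
 [-0.4647 -0.2905]
 [ 0.943  -0.0389]
 [-0.2131  0.334 ]
 [ 2.2831 -1.2513]
 [-1.5741  0.3635]]
plate [[0.5619 0.3403 0.046 ]] grip [[0.5665 0.1909 0.0845]]
side proj plate/dial disc [331.4226 168.5943] [349.6669 185.8608]
plate_center [0.5611 0.34   0.0486] 0.78
dial_grip [0.5675 0.1915 0.0876] 0.56
plate_center [0.5609 0.3423 0.0428] 0.98
plate_center [ 0.4695 -0.0095  0.0016] 0.2
dial_grip [0.566  0.1921 0.0828] 0.86
```

Emit:
move_arm --targets '[[[50,-45,0],[0,0,-1.0],-1],[[100,-90,0],[0,0,-2.0],-1],[[145,-130,0],[0,0,-3.0],-1],[[185,-165,0],[0,0,-4.0],-1],[[220,-196,0],[0,0,-5.0],-1]]'

```text
clock: 2.33
tcp_pos: [0.3481, -0.2649, 0.2503]
orientation: [0.0, 0.805, 0.593, 0.0]
wrist_force: [-0.2, -0.5, -0.2]
finger_gap: 0.0853
grip_force: 0.0
```

Emit:
move_arm --targets '[[[56,9,0],[0,0,-1.05],-1],[[112,18,0],[0,0,-2.1],-1],[[168,27,0],[0,0,-3.15],-1],[[225,35,0],[0,0,-4.2],-1],[[281.5,43.7,0],[0,0,-5.25],-1]]'

```text
clock: 2.95
tcp_pos: [0.4753, -0.0103, 0.2503]
orientation: [0.001, 0.46, 0.888, 0.0]
wrist_force: [0.9, -0.8, -0.1]
finger_gap: 0.0854
grip_force: 0.0
```

Emit:
move_arm --targets '[[[0,0,0],[0,0,-1.05],-1],[[0,0,0],[0,0,-2.1],-1],[[0,0,0],[0,0,-3.15],-1],[[0,0,0],[0,0,-4.2],-1],[[0,0,0],[0,0,-5.25],-1]]'

```text
clock: 3.58
tcp_pos: [0.4746, -0.012, 0.2501]
orientation: [0.0, 0.02, 1.0, -0.0]
wrist_force: [-0.0, 0.5, 0.7]
finger_gap: 0.0854
grip_force: 0.0
```

Emit:
move_arm --targets '[[[0,0,0],[0,0,-0.8],-1],[[0,0,0],[0,0,-1.2],-1],[[0,0,0],[0,0,-1.2],-1]]'

```text
clock: 3.95
tcp_pos: [0.4746, -0.0121, 0.2501]
orientation: [0.0, -0.081, 0.997, -0.0]
wrist_force: [0.8, -1.1, 0.4]
finger_gap: 0.0853
grip_force: 0.0
```

```bash
python3 - <<'E'
from h import *
np.set_printoptions(precision=4,suppress=True)
s,t,r=st(); print(t,r.as_matrix(),s['joint_pos'])
q=shot('side'); p=shot('top')
for n,i in [('s',q),('t',p)]:
  for d in env.landmark_of('jar_red',i): print(n,np.array(d['centre']),round(d['confidence'],2))
  for d in env.regions_of('jar_red',i):
    v,u=np.nonzero(d['mask']); print(u.mean(),v.mean(),u.min(),u.max(),i['pixels'][d['mask']].mean(0))
print(move_to([.473,-.009,.065],R.from_euler('z',190,degrees=True)*R.from_euler('x',180,degrees=True)))
E
```

```text
[ 0.4746 -0.0121  0.2501] [[-0.9869 -0.1614  0.0002]
 [-0.1614  0.9869 -0.0001]
 [-0.0002 -0.0002 -1.    ]] [-0.1947  0.1192 -0.2006  1.2508 -0.0001 -0.3567]
s [ 0.4073 -0.0943  0.0002] 0.98
s [0.5601 0.0103 0.0029] 0.86
s [ 0.3858  0.038  -0.0018] 0.63
s [ 0.4716 -0.0103  0.0035] 0.57
323.03784693019344 243.1219512195122 310 336 [154.7393 125.8604 107.5643]
294.375 274.12364864864867 280 309 [ 33.8561 114.4527  46.4703]
275.4214145383104 232.82612966601178 264 289 [ 37.9646 117.0363  46.6395]
t [0.3881 0.0405 0.0051] 0.87
t [ 0.4737 -0.0115 -0.0013] 0.55
t [0.5589 0.0108 0.001 ] 0.54
t [0.564  0.1917 0.0838] 0.17
345.8013468013468 177.79124579124579 337 354 [ 44.5455 156.8552  63.0572]
336.0443686006826 241.2935153583618 326 345 [ 57.9215 167.2662  69.6997]
(array([  1.1,   3.3, 185. ]), array([-0.  ,  0.  , -0.07]))
```

Emit:
move_arm --targets '[[[2,3,50],[0,0,0],-1],[[2,3,100],[0,0,0],-1],[[2,3,150],[0,0,0],-1],[[2,3,185],[0,0,0],-1],[[2,3,185],[0,0,0],-1]]' --squeeze 40

```text
clock: 4.88
tcp_pos: [0.4696, -0.009, 0.0627]
orientation: [-0.003, -0.081, 0.997, 0.001]
wrist_force: [-0.4, 0.1, 0.0]
finger_gap: 0.0854
grip_force: 0.0
```

Emit:
move_arm --targets '[[[0,0,0],[0,0,0],0],[[0,0,0],[0,0,0],0.2],[[0,0,0],[0,0,0],0.4],[[0,0,0],[0,0,0],1],[[0,0,0],[0,0,0],1]]' --squeeze 40

```text
clock: 5.5
tcp_pos: [0.4738, -0.0097, 0.067]
orientation: [0.002, -0.081, 0.997, -0.001]
wrist_force: [-0.7, 0.5, 6.7]
finger_gap: 0.0516
grip_force: 41.4
```

Emit:
move_arm --targets '[[[0,0,0],[0,0,0],1],[[0,0,0],[0,0,0],1]]'

```text
clock: 5.75
tcp_pos: [0.4737, -0.0097, 0.067]
orientation: [0.002, -0.081, 0.997, -0.001]
wrist_force: [-1.0, 1.3, 6.1]
finger_gap: 0.0516
grip_force: 41.4
```

Emit:
move_arm --targets '[[[0,0,-15],[0,0,0],1],[[0,0,-50],[0,0,0],1],[[0,0,-95],[0,0,0],1],[[0,0,-130],[0,0,0],1],[[0,0,-150],[0,0,0],1]]'

```text
clock: 6.38
tcp_pos: [0.473, -0.0096, 0.2179]
orientation: [0.002, -0.081, 0.997, -0.001]
wrist_force: [0.3, 0.1, -2.5]
finger_gap: 0.0519
grip_force: 42.2
```

Emit:
move_arm --targets '[[[-12,25,0],[0,0,0],1],[[-30,65,0],[0,0,0],1],[[-48,110,0],[0,0,0],1],[[-66,152,0],[0,0,0],1],[[-84,195,0],[0,0,0],1]]'

```text
clock: 7.0
tcp_pos: [0.5237, 0.1981, 0.2157]
orientation: [0.001, -0.081, 0.997, -0.0]
wrist_force: [1.2, -0.1, -1.8]
finger_gap: 0.0519
grip_force: 42.3
```

Emit:
move_arm --targets '[[[-18,43,0],[0,0,0],1],[[-35,85,0],[0,0,0],1],[[-50,115,0],[0,0,0],1],[[-58,135,0],[0,0,0],1],[[-58,135,0],[0,0,0],1]]'

```text
clock: 7.62
tcp_pos: [0.5587, 0.3407, 0.2149]
orientation: [0.0, -0.082, 0.997, 0.0]
wrist_force: [-0.5, -0.5, -0.7]
finger_gap: 0.0512
grip_force: 42.4
```

```bash
python3 - <<'E'
from h import *
np.set_printoptions(precision=4,suppress=True)
q=shot('side'); p=shot('top')
s,t,r=st(); print(t,r.as_quat(),s['joint_pos'],s['wrist_force'],s['finger_gap'])
for n,i in [('s',q),('t',p)]:
  for d in env.landmark_of('jar_red',i): print(n,np.array(d['centre']),round(d['confidence'],2))
a=q['pixels'][70:230,250:420]
cv2.imwrite('pics/c3.png',cv2.resize(a,None,fx=3.5,fy=3.5,interpolation=cv2.INTER_CUBIC)[:,:,::-1])
D=R.from_euler('z',190,degrees=True)*R.from_euler('x',180,degrees=True)
print(move_to([.5615,.3402,.13],D))
E
```

```text
[0.5584 0.3389 0.215 ] [-0.0815  0.9967 -0.0003 -0.0002] [ 0.4229  0.4793  0.2079  1.2998 -0.0005  0.2598] [-0.8038 -0.1535 -1.5838] 0.05165189887215086
s [0.5618 0.0077 0.0024] 0.94
s [ 0.4082 -0.0927  0.0009] 0.74
s [ 0.3866  0.0374 -0.0016] 0.71
s [0.5557 0.3425 0.1475] 0.64
t [ 0.4079 -0.0929  0.0001] 0.79
t [0.5576 0.3371 0.1447] 0.58
t [0.3906 0.0379 0.0027] 0.55
t [ 0.5593  0.0113 -0.0007] 0.55
t [0.5617 0.3376 0.048 ] 0.51
(array([-3.2,  1.4, 85.2]), array([-0.  , -0.  , -0.07]))
```

View pics/c3.png

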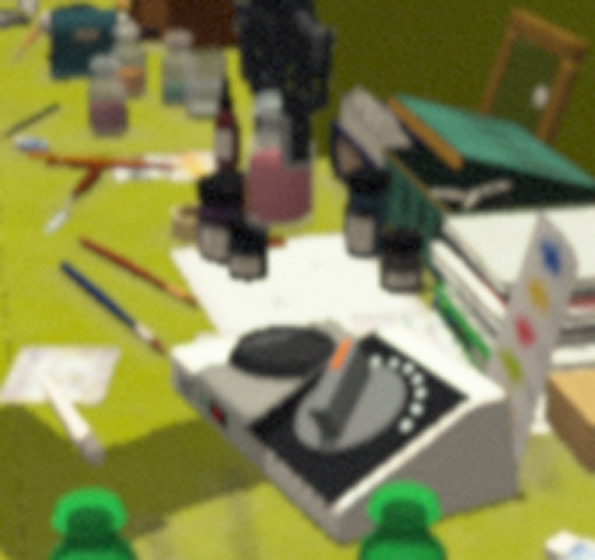

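The crop shows the red jar upright in the gripper, above the plate, with its base at about crop (280,215). I'm lowering it slowly.

Emit:
move_arm --targets '[[[-2,0,25],[0,0,0],1],[[-4,0.5,55],[0,0,0],1],[[-4,0.5,80],[0,0,0],1],[[-4,0.5,90],[0,0,0],1],[[-4,0.5,92],[0,0,0],1]]'

```text
clock: 8.45
tcp_pos: [0.5625, 0.3397, 0.1229]
orientation: [-0.0, -0.081, 0.997, -0.0]
wrist_force: [-0.2, 0.5, -0.7]
finger_gap: 0.0516
grip_force: 42.4
```

Emit:
move_arm --targets '[[[0,0,0],[0,0,0],1],[[0,0,1],[0,0,0],1]]'

```text
clock: 8.7
tcp_pos: [0.5634, 0.3407, 0.1233]
orientation: [0.001, -0.081, 0.997, 0.0]
wrist_force: [-0.2, -0.4, -1.2]
finger_gap: 0.0517
grip_force: 42.4
```

```bash
python3 - <<'E'
from h import *
np.set_printoptions(precision=4,suppress=True)
q=shot('side'); p=shot('top')
s,t,r=st(); print(t,r.as_quat(),s['wrist_force'])
for n,i in [('s',q),('t',p)]:
  for d in env.landmark_of('jar_red',i)+env.landmark_of('plate_center',i): print(n,np.array(d['centre']),round(d['confidence'],2))
a=q['pixels'][130:200,290:390]
cv2.imwrite('pics/c4.png',cv2.resize(a,None,fx=6,fy=6,interpolation=cv2.INTER_CUBIC)[:,:,::-1])
E
```

```text
[0.563  0.3406 0.1227] [-0.0814  0.9967  0.0002  0.0006] [-0.2129  0.9953 -0.531 ]
s [ 0.3849  0.0397 -0.0014] 0.95
s [ 0.5603  0.0122 -0.0021] 0.86
s [ 0.4065 -0.0963 -0.0001] 0.67
s [0.5618 0.3415 0.0417] 0.92
t [ 0.4068 -0.096   0.0029] 0.91
t [0.5603 0.0107 0.0007] 0.84
t [0.3884 0.0389 0.0029] 0.82
t [0.5623 0.3386 0.0551] 0.69
t [0.5652 0.1894 0.085 ] 0.33
t [0.5604 0.3374 0.0505] 0.97
```

View pics/c4.png

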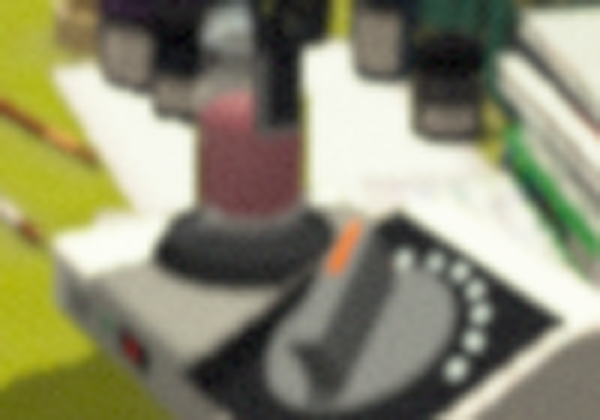

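The jar is centred over the plate, with its base at crop (250,215) just above the floor. I'll lower it about 2 mm per row until it touches.

Emit:
move_arm --targets '[[[0,0,2],[0,0,0],1],[[0,0,4],[0,0,0],1],[[0,0,5.5],[0,0,0],1],[[0,0,6.5],[0,0,0],1],[[0,0,7],[0,0,0],1]]'

```text
clock: 9.62
tcp_pos: [0.5625, 0.3404, 0.1148]
orientation: [-0.0, -0.081, 0.997, -0.0]
wrist_force: [-0.0, -0.6, -1.2]
finger_gap: 0.0515
grip_force: 42.4
```

Emit:
move_arm --targets '[[[0,0,0.5],[0,0,0],1],[[0,0,1],[0,0,0],1]]'

```text
clock: 9.88
tcp_pos: [0.5627, 0.3404, 0.114]
orientation: [0.0, -0.081, 0.997, -0.0]
wrist_force: [0.8, 0.9, -2.1]
finger_gap: 0.0518
grip_force: 42.4
```

Emit:
move_arm --targets '[[[0,0,0.5],[0,0,0],1],[[0,0,1],[0,0,0],1]]'

```text
clock: 10.12
tcp_pos: [0.5626, 0.3404, 0.1132]
orientation: [0.0, -0.081, 0.997, -0.0]
wrist_force: [-0.9, 0.8, 1.1]
finger_gap: 0.0513
grip_force: 42.4
```

Emit:
move_arm --targets '[[[0,0,0.5],[0,0,0],1],[[0,0,1],[0,0,0],1],[[0,0,1],[0,0,0],1]]'

```text
clock: 10.5
tcp_pos: [0.5627, 0.3404, 0.1132]
orientation: [0.001, -0.081, 0.997, 0.0]
wrist_force: [-2.4, -0.1, 6.2]
finger_gap: 0.0519
grip_force: 43.0
```

The wrist force shows the jar has touched down at about 6 N. Opening the gripper and retreating straight up.

Emit:
move_arm --targets '[[[0,0,0],[0,0,0],0.1],[[0,0,0],[0,0,0],-0.3],[[0,0,0],[0,0,0],-1],[[0,0,0],[0,0,0],-1],[[0,0,0],[0,0,0],-1]]'

```text
clock: 11.12
tcp_pos: [0.5626, 0.3403, 0.1117]
orientation: [-0.0, -0.081, 0.997, -0.0]
wrist_force: [-0.9, -0.5, -0.3]
finger_gap: 0.0854
grip_force: 0.0
```

Emit:
move_arm --targets '[[[0,0,0],[0,0,0],-1],[[0,0,-20],[0,0,0],-1],[[0,0,-60],[0,0,0],-1],[[0,0,-100],[0,0,0],-1],[[0,0,-120],[0,0,0],-1]]'

```text
clock: 11.75
tcp_pos: [0.5634, 0.3408, 0.2349]
orientation: [0.002, -0.081, 0.997, 0.001]
wrist_force: [-0.1, -0.9, -0.6]
finger_gap: 0.0855
grip_force: 0.0
```

```bash
python3 - <<'E'
from h import *
np.set_printoptions(precision=4,suppress=True)
q=shot('side'); p=shot('top')
s,t,r=st(); print(t,s['finger_gap'],s['joint_pos'])
for n,i in [('s',q),('t',p)]:
  for d in env.landmark_of('jar_red',i)+env.landmark_of('plate_center',i)+env.landmark_of('dial_grip',i): print(n,np.array(d['centre']),round(d['confidence'],2))
m=np.load('m.npy')
M=R.from_euler('z',m[2]); 
uphill=M.apply([c28,0,s28]); left=M.apply([0,1,0]); nrm=M.apply([-s28,0,c28])
g=np.array([.5665,.191,.0845]); print('normal',nrm)
for click in (2,6):
    th=np.radians(72-18*click); bar=np.cos(th)*uphill+np.sin(th)*left
    z=-nrm; x=-bar; y=np.cross(z,x); rot=R.from_matrix(np.c_[x,y,z])
    for off in (.10,0): print(click,off,move_to(g+nrm*off,rot))
a=q['pixels'][110:210,285:395]
b=p['pixels'][130:210,200:310]
cv2.imwrite('pics/c5.png',np.vstack([cv2.resize(a,(440,400)),cv2.resize(b,(440,200*320//200))])[:590,:,::-1] if 0 else np.hstack([cv2.resize(a,(396,360)),cv2.resize(b,(396,360))])[:,:,::-1])
E
```

```text
[0.5639 0.341  0.2351] 0.08558064315825926 [ 0.4222  0.4814  0.2601  1.3439 -0.0001  0.2593]
s [ 0.3826  0.0396 -0.0033] 0.93
s [ 0.4064 -0.0912 -0.0001] 0.93
s [ 0.5629  0.0087 -0.0007] 0.57
s [0.5585 0.3437 0.0422] 0.75
s [0.5668 0.1897 0.082 ] 0.81
t [0.5599 0.014  0.0014] 0.88
t [0.3876 0.0396 0.0047] 0.8
t [0.5594 0.3395 0.0462] 0.79
t [ 0.4055 -0.0957 -0.002 ] 0.55
t [0.5621 0.3341 0.0459] 0.82
t [0.5664 0.1944 0.0833] 0.74
normal [-0.4519 -0.1273  0.8829]
2 0.1 (array([  66.2, -153. ,   57.8]), array([ 0.73, -2.79, -4.15]))
2 0 (array([  19.3, -147.7,  145.9]), array([ 0.73, -2.79, -4.15]))
6 0.1 (array([  66.2, -153. ,   57.8]), array([-1.03, -2.65,  2.9 ]))
6 0 (array([  19.3, -147.7,  145.9]), array([-1.03, -2.65,  2.9 ]))
```

View pics/c5.png

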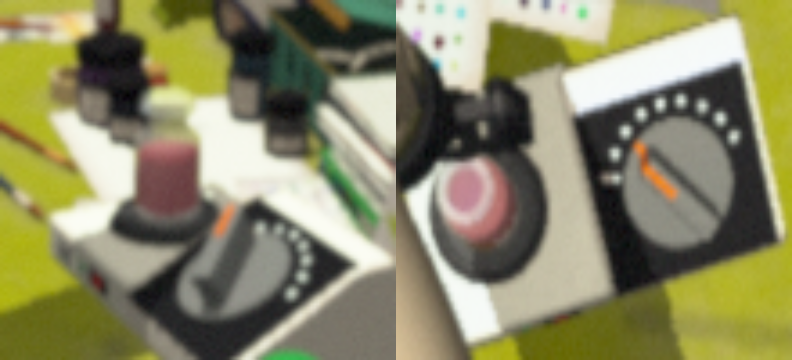

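The crop shows the jar upright inside the plate rim, let go, at about (168,190) on the left. The pointer still looks to be near dot 2, so I'll check it numerically and move towards the dial.

```bash
python3 - <<'E'
from h import *
np.set_printoptions(precision=3,suppress=True)
p=shot('top'); q=shot('side'); m=np.load('m.npy'); M=R.from_euler('z',m[2])
uphill=M.apply([c28,0,s28]); left=M.apply([0,1,0]); nrm=M.apply([-s28,0,c28])
b=np.array([.5665,.191,.0845])-.03*nrm
for n,i,(u0,u1,v0,v1) in [('t',p,(262,296,153,186)),('s',q,(330,370,160,202))]:
    c=i['pixels'].astype(int); k=np.zeros(c.shape[:2],bool)
    k[v0:v1,u0:u1]=((c[...,0]-c[...,2]>70)&(c[...,0]-c[...,1]>35))[v0:v1,u0:u1]
    v,u=np.nonzero(k); o=np.c_[u,v]; print(n,len(o),o.mean(0),o.tolist())
    for cl in (1,1.5,2,2.5,3):
        th=np.radians(72-18*cl); bar=np.cos(th)*uphill+np.sin(th)*left
        print(cl,[proj(i,b+h*nrm+r*bar).round(1) for h,r in((.038,.01),(.038,.033),(.008,.033),(.008,.04))])
E
```

```text
t 47 [270.957 167.638] [[266, 161], [267, 161], [266, 162], [267, 162], [268, 162], [266, 163], [267, 163], [268, 163], [269, 163], [267, 164], [268, 164], [269, 164], [268, 165], [269, 165], [268, 166], [269, 166], [268, 167], [269, 167], [270, 167], [271, 167], [268, 168], [269, 168], [270, 168], [271, 168], [272, 168], [270, 169], [271, 169], [272, 169], [273, 169], [274, 169], [271, 170], [272, 170], [273, 170], [274, 170], [275, 170], [272, 171], [273, 171], [274, 171], [275, 171], [276, 171], [274, 172], [275, 172], [276, 172], [277, 172], [275, 173], [276, 173], [277, 173]]
1 [array([275.5, 172.9]), array([267.3, 170. ]), array([267. , 166.5]), array([264.6, 165.6])]
1.5 [array([275.8, 172.4]), array([268.2, 168.3]), array([267.9, 164.8]), array([265.6, 163.6])]
2 [array([276.1, 171.9]), array([269.3, 166.8]), array([268.9, 163.2]), array([266.9, 161.7])]
2.5 [array([276.5, 171.5]), array([270.6, 165.4]), array([270.3, 161.9]), array([268.5, 160. ])]
3 [array([277. , 171.2]), array([272.2, 164.2]), array([271.8, 160.8]), array([270.3, 158.7])]
s 23 [346.913 170.696] [[348, 167], [349, 167], [347, 168], [348, 168], [349, 168], [347, 169], [348, 169], [349, 169], [346, 170], [347, 170], [348, 170], [346, 171], [347, 171], [348, 171], [345, 172], [346, 172], [347, 172], [345, 173], [346, 173], [347, 173], [345, 174], [346, 174], [345, 175]]
1 [array([345. , 174.2]), array([345.6, 168.1]), array([350.4, 177. ]), array([350.5, 175.1])]
1.5 [array([345.6, 174.1]), array([347.5, 167.7]), array([352.3, 176.5]), array([352.9, 174.6])]
2 [array([346.2, 174. ]), array([349.4, 167.4]), array([354.2, 176.3]), array([355.1, 174.3])]
2.5 [array([346.7, 174. ]), array([351.2, 167.4]), array([356. , 176.3]), array([357.3, 174.3])]
3 [array([347.2, 174.1]), array([352.9, 167.6]), array([357.6, 176.5]), array([359.2, 174.6])]
```

Emit:
move_arm --targets '[[[13,-30,11],[0.14,-0.55,-0.82],-1],[[26,-61,22],[0.29,-1.11,-1.65],-1],[[39,-92,34],[0.43,-1.67,-2.5],-1],[[53,-122,46],[0.58,-2.23,-3.3],-1],[[66,-153,58],[0.73,-2.79,-4.15],-1]]'

```text
clock: 12.88
tcp_pos: [0.5214, 0.1781, 0.1737]
orientation: [0.242, -0.425, 0.871, -0.043]
wrist_force: [0.3, 0.1, -0.4]
finger_gap: 0.0854
grip_force: 0.0
```

Both views fit click 2 to within about a pixel. Now I'll work out the final approach.

```bash
cat >> h.py <<'E'
def dial_pose(click,off,g=np.array([.5665,.191,.0845])):
    M=R.from_euler('z',np.load('m.npy')[2])
    up=M.apply([c28,0,s28]); left=M.apply([0,1,0]); n=M.apply([-s28,0,c28])
    th=np.radians(72-18*click); bar=np.cos(th)*up+np.sin(th)*left
    return g+n*off, R.from_matrix(np.c_[-bar,np.cross(-n,-bar),-n])
E
python3 - <<'E'
from h import *
s,t,r=st(); print(t,s['joint_pos'].round(3))
for o in (.05,0): print(o,move_to(*dial_pose(2,o)))
E
```

```text
[0.52138135 0.1781242  0.17368756] [ 0.153 -0.029 -0.687  0.42   0.059 -0.741]
0.05 (array([ 0.6,  0.5, 50.8]), array([-0.02,  0.04,  0.03]))
0 (array([  0.9,   0.7, 100.8]), array([-0.02,  0.04,  0.03]))
```

Emit:
move_arm --targets '[[[0.6,0.5,40],[0,0.04,0.03],-1],[[0.8,0.6,75],[0,0.04,0.03],-1],[[0.9,0.7,92],[0,0.04,0.03],-1],[[0.9,0.7,98.5],[0,0.04,0.03],-1],[[0.9,0.7,98.5],[0,0.04,0.03],-1]]'

```text
clock: 13.5
tcp_pos: [0.5658, 0.1912, 0.0862]
orientation: [0.236, -0.421, 0.875, -0.043]
wrist_force: [-0.1, -0.1, -0.1]
finger_gap: 0.0852
grip_force: 0.0
```

Emit:
move_arm --targets '[[[0,0,0],[0,0,0],0],[[0,0,0],[0,0,0],0.4],[[0,0,0],[0,0,0],1],[[0,0,0],[0,0,0],1],[[0,0,0],[0,0,0],1]]' --squeeze 80

```text
clock: 14.12
tcp_pos: [0.5648, 0.1922, 0.0868]
orientation: [0.237, -0.421, 0.874, -0.042]
wrist_force: [-8.4, 2.0, 7.9]
finger_gap: 0.0148
grip_force: 78.0
```

```bash
python3 - <<'E'
from h import *
np.set_printoptions(precision=3,suppress=True)
s,t,r=st(); print(t,s['joint_pos'],s['finger_gap'],s['grip_force'],s['wrist_force'],s['ft_torque'])
print(r.inv().apply(s['wrist_force']),r.inv().apply(s['ft_torque']))
for c in (2,6): print(c,move_to(*dial_pose(c,.002)))
E
```

```text
[0.565 0.192 0.087] [ 0.171  0.179 -0.711  0.197  0.048 -0.715] 0.014777101210832597 77.9850447177887 [-8.35   1.953  7.914] [0.392 0.966 0.371]
[ -0.025   5.082 -10.504] [-1.08   0.238 -0.03 ]
2 (array([ 0.9, -1.3,  0.6]), array([ 0.01, -0.02, -0.03]))
6 (array([ 0.9, -1.3,  0.6]), array([-0.  , -0.02,  7.17]))
```

The bar is gripped with a 15 mm gap and torque near zero. Turning clockwise, which is +z in the tool frame.

Emit:
move_arm --targets '[[[0,0.7,-0.5],[0,0,0.6],1],[[0,1.2,-1],[0,0,1.4],1],[[0,1.2,-1],[0,0,2.2],1],[[0,1.2,-1],[0,0,3.0],1],[[0,1.2,-1],[0,0,3.6],1]]'

```text
clock: 14.75
tcp_pos: [0.5649, 0.192, 0.0869]
orientation: [0.239, -0.128, 0.962, 0.033]
wrist_force: [2.3, 1.5, -5.2]
finger_gap: 0.0143
grip_force: 79.2
```

```bash
python3 - <<'E'
from h import *
np.set_printoptions(precision=3,suppress=True)
s,t,r=st(); print(t,s['joint_pos'],s['finger_gap'],s['grip_force'])
print(r.inv().apply(s['wrist_force']),r.inv().apply(s['ft_torque']))
print(move_to(*dial_pose(6,.002)))
E
```

```text
[0.565 0.192 0.087] [ 0.171  0.179 -0.712  0.196  0.045 -0.082] 0.014318763418585487 79.17636752128601
[0.137 0.862 5.852] [-0.221  0.267 -0.266]
(array([-0. , -1.4,  0.7]), array([-0.02, -0.01,  3.55]))
```

Emit:
move_arm --targets '[[[0,0,0],[0,0,0.8],1],[[0,0,0],[0,0,1.6],1],[[0,0,0],[0,0,2.4],1],[[0,0,0],[0,0,3.2],1],[[0,0,0],[0,0,3.65],1]]'

```text
clock: 15.38
tcp_pos: [0.5649, 0.1917, 0.0869]
orientation: [0.216, 0.18, 0.954, 0.105]
wrist_force: [3.6, -0.1, -4.5]
finger_gap: 0.0144
grip_force: 79.2
```

Emit:
move_arm --targets '[[[0,0,0],[0,0,0],1],[[0,0,0],[0,0,0],1]]'

```text
clock: 15.62
tcp_pos: [0.5648, 0.1917, 0.0869]
orientation: [0.217, 0.178, 0.954, 0.105]
wrist_force: [5.5, 0.8, -7.4]
finger_gap: 0.0146
grip_force: 78.8
```

```bash
python3 - <<'E'
from h import *
np.set_printoptions(precision=3,suppress=True)
s,t,r=st(); print(t,s['joint_pos'],s['finger_gap'],s['grip_force'])
print(r.inv().apply(s['wrist_force']),r.inv().apply(s['ft_torque']))
print(move_to(*dial_pose(6,.002)))
E
```

```text
[0.565 0.192 0.087] [ 0.171  0.179 -0.712  0.196  0.045  0.55 ] 0.014644890436357735 78.76236319541931
[-1.565  0.276  9.154] [ 0.128  0.087 -0.163]
(array([-0.8, -0.8,  0.8]), array([-0.02, -0.  , -0.08]))
```

Emit:
move_arm --targets '[[[0,0,0],[0,0,0],0.5],[[0,0,0],[0,0,0],-1],[[0,0,0],[0,0,0],-1],[[0,0,0],[0,0,0],-1],[[0,0,0],[0,0,0],-1]]'

```text
clock: 16.25
tcp_pos: [0.5648, 0.1919, 0.0873]
orientation: [0.217, 0.178, 0.954, 0.105]
wrist_force: [0.7, 0.6, 0.3]
finger_gap: 0.0854
grip_force: 0.0
```

Emit:
move_arm --targets '[[[0,0,-15],[0,0,0],-1],[[0,0,-50],[0,0,0],-1],[[0,0,-90],[0,0,0],-1],[[0,0,-130],[0,0,0],-1],[[0,0,-150],[0,0,0],-1]]'

```text
clock: 16.88
tcp_pos: [0.4968, 0.1732, 0.2232]
orientation: [0.218, 0.178, 0.954, 0.106]
wrist_force: [0.4, -0.9, -1.2]
finger_gap: 0.0855
grip_force: 0.0
```

```bash
python3 - <<'E'
from h import *
np.set_printoptions(precision=3,suppress=True)
p=shot('top'); q=shot('side')
s,t,r=st(); print(t,s['finger_gap'],s['wrist_force'])
n=dial_pose(6,1)[0]-dial_pose(6,0)[0]; b=dial_pose(6,-.03)[0]
for nm,i,(u0,u1,v0,v1) in [('t',p,(262,296,150,186)),('s',q,(330,375,160,205))]:
    c=i['pixels'].astype(int); k=np.zeros(c.shape[:2],bool)
    k[v0:v1,u0:u1]=((c[...,0]-c[...,2]>60)&(c[...,0]-c[...,1]>35))[v0:v1,u0:u1]
    v,u=np.nonzero(k); print(nm,len(u),u.mean() if len(u) else 0,v.mean() if len(u) else 0,(u.min(),u.max(),v.min(),v.max()) if len(u) else 0)
    for cl in (5,5.5,6,6.5,7):
        bar=-dial_pose(cl,0)[1].as_matrix()[:,0]
        print(cl,[proj(i,b+h*n+rr*bar).round(1) for h,rr in((.038,.01),(.038,.033),(.008,.04))])
    for d in env.landmark_of('jar_red',i): print(np.array(d['centre']),round(d['confidence'],2))
a=q['pixels'][110:210,285:395]; bb=p['pixels'][130:210,200:310]
cv2.imwrite('pics/c6.png',np.hstack([cv2.resize(a,(396,360)),cv2.resize(bb,(396,288+72))])[:,:,::-1])
E
```

```text
[0.498 0.173 0.224] 0.08540115981201338 [-0.066  0.755  0.771]
t 52 281.75 165.1153846153846 (np.int64(279), np.int64(284), np.int64(157), np.int64(173))
5 [array([279.3, 170.6]), array([279.7, 162.2]), array([279.3, 156.3])]
5.5 [array([279.9, 170.6]), array([281.7, 162.4]), array([281.7, 156.6])]
6 [array([280.5, 170.8]), array([283.6, 163. ]), array([283.9, 157.2])]
6.5 [array([281., 171.]), array([285.4, 163.8]), array([286. , 158.1])]
7 [array([281.5, 171.3]), array([287. , 164.8]), array([287.9, 159.4])]
[0.56  0.012 0.001] 0.89
[0.562 0.342 0.045] 0.8
[ 0.406 -0.096 -0.003] 0.6
[0.389 0.041 0.003] 0.51
s 62 354.64516129032256 175.0483870967742 (np.int64(346), np.int64(365), np.int64(171), np.int64(182))
5 [array([348.5, 175. ]), array([357.2, 170.6]), array([364.6, 178.3])]
5.5 [array([348.6, 175.4]), array([357.6, 171.8]), array([365.1, 179.8])]
6 [array([348.6, 175.8]), array([357.7, 173.2]), array([365.2, 181.5])]
6.5 [array([348.6, 176.2]), array([357.4, 174.6]), array([364.9, 183.2])]
7 [array([348.4, 176.7]), array([356.9, 176.2]), array([364.3, 185.1])]
[ 0.407 -0.093  0.002] 0.73
[0.561 0.338 0.047] 0.67
```

View pics/c6.png

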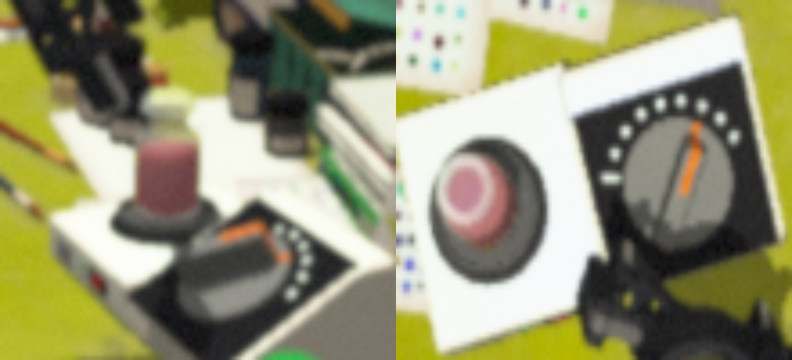

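The crop shows the jar upright inside the plate rim, at about (168,185) on the left. The orange pointer at (697,128) lines up with the sixth dot at (704,106), and the gripper is clear of everything. Handing in.

```bash
python3 -c "
from workcell import env
print(env.hand_in())"
```

```text
the job is handed in; nothing more can be done
None
```

The job is handed in: the red jar stands upright on the mixer plate and the dial rests at the sixth dot. Both were let go and checked in the last pictures, but the hand-in returned no verdict.

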